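Unlatch the cap feeder and hold its guard lid open

ROBOT

A 6-joint arm with a two-finger parallel gripper is mounted at the origin on the work surface. World frame = base frame: x ahead of the robot, y to its left, z up, the work surface at z = 0. Lengths are in m, angles in rad, forces in N, time in s.
With the tool pointing down it reaches from about 0.325 to 0.925 m from the base axis. Payload 3.1 kg.
Tool frame: the origin (TCP) lies midway between the tips of the shut fingers; the grasp point (between the pads) lies 19 mm behind it; z points along the fingers, y is the line along which they close (so a half turn about z gives the same grasp; the last joint's range is limited). The gripper opens to 85 mm and grips with 20 to 120 N. Pads are 22 mm wide; open, the fingers measure 114 mm over their backs; the gripper's body (76 mm by 85 mm) begins 54 mm behind the grasp point. The pads swing forward as they close: fully open they stand 13 mm farther back than shut.
Start: joints at [-1.225, 0.217, 1.613, -0, 1.311, -0.112], TCP at [0.276, -0.561, 0.231] pointing down, gripper open.
Joint ranges: [-2.75, 2.75], [-0.78, 2.1], [0.31, 2.55], [-1.13, 4.27], [0.13, 2.63], [-2.58, 2.58]. Speed limits (rad/s): [2.79, 2.79, 3.14, 3.14, 3.14, 3.14].

INTERFACE

Orientations are given as a unit quaternion [x, y, z, w].
In Python, from bench import read_state, imaging, job gives the robot as it stands. The module is installed in compiled form; this text tells all that it offers.
- The arm moves only by the tool carry_out, never from a script. Its argument "moves" is a list of rows, each a list of 7 numbers: the shift along the tool's x, y, z in m, then the turn, a rotation vector about the tool's x, y, z in degrees, then the opening, from 0 (shut) to 1 (fully open). A call has 1 to 12 rows; each row shifts and turns the commanded pose from where the row before left it, along the tool's axes as they then stand; what a row does not reach is not made up. A row lasts 1/12 s, in which the tool goes at most 41.7 mm and 7.16 degrees, less where a joint would pass 70% of its speed; a pose out of reach is approached as far as the arm can. A call is refused whole if a number of a shift passes 0.0417 or a number of a turn 7.16, either way. A call with a gripper value outside its range is refused whole. The fingers move at their own pace and stop on an object; "newtons" is the grip in N (left out, the last holds). Time passes only in rows, so rows that do not move let the fingers close. It gives the time, the measured TCP pose, the force, the opening and the grip force at its end, in the units of the state.
- read_state(): the state, without advancing time (a new reading comes with each control period).
- imaging.grab_frame(name): name is "scene" or "top"; returns the picture (384x512x3 uint8, red, green, blue); there is no depth.
- imaging.camera_params(name): a dict with "fx", "fy", "cx", "cy" (pixels), "k1" (the pictures are not rectified: a ray, as slopes to the right and down, at radius r is drawn at 1 + k1 r^2 times it, then the intrinsics apply), "R" (3x3) and "t" (3): a world point X has camera coordinates R X + t. Camera axes: x right, y down, z forward; pixel columns grow to the right and rows downward; lengths in m; the calibration is good to about 2 mm. A picture is of the moment at which its call begins. camera_params takes no time and is no camera call.
- job.finish_job(): hands the job in; it is judged then, once.
The state is a dict: "t": time; "joints": joint angles; "joint_velocities": joint speeds; "effort": joint torques, N m; "tool_pos": TCP position; "tcp_rot": TCP orientation; "contact_force": force on the tool from outside, world axes, zero at the start; "wrist_torque": the same for the moment, N m; "grip_width": opening from 0.0 (shut) to 1.0 (fully open); "gripper_force": force on a finger pad.
Only numpy, scipy, OpenCV 4.12 (cv2) and the standard library are available. Lean on these libraries where they do the work, as an engineer would, in place of code of your own. Each camera call takes 0.05 s, during which the arm holds its last target. There are 200 camera calls.

TASK

Unlatch the cap feeder by turning its red latch knob clockwise until it clicks past its detent and stays there, then lift the sprung lid, which has a black handle for it, and hold it open at 45 degrees (within about 5), where the lid's pointer meets the red peg, so that the caps can be topped up. The lid falls shut by itself, so finish while still holding it there, at rest; leave the bottles, tools and other loose things on the bench where they are.

Things in the scene. Friction and masses are not known exactly. Their poses are not given: they have to be found in the camera images.
- feeder: the cap feeder, a fixed aluminium box of white caps on a blue foot plate: 180 mm deep (its x), 280 wide (its y), walls 100 high. Origin: centre of its underside, on the table; z up. Its -x side faces roughly to the robot; the lid hinge is along its +x side. A blue post 36 mm square, 108 high, in front of it at x -125, y -120 mm carries the latch knob
- mark_45 (a point): centre of the red peg that marks 45 degrees on the yellow angle arc at the feeder's +y side. The arc is fixed, 150 mm in radius about the hinge line, at feeder y +158 mm, and reaches 253 mm above the table. The small red pointer on the lid's +y edge, 150 mm from the hinge line, stands beside the peg when the lid is open 45 degrees
- knob (a joint): latch knob angle: 0 latched, grows turning clockwise from above, end stop 1.3. It turns easily to 0.5; then a spring detent resists (up to about 0.15 N m) until its crest at 0.85, past which it snaps the knob on to 1.2 or more, where it stays. Let go before the crest, it does not go on by itself. Below about 1.1 its yellow tongue lies over the lid's front edge and bars the lid
- knob_grip (a point): on the knob's vertical axis at the height to grip, 142 mm above the table. The red grip is a flat bar 44 mm long, 12 thick (pinch across that), from 22 mm below to 10 above this point. A steel disc 42 mm wide and the yellow tongue (50 mm out from the axis) have their tops 22 mm below it. The point turns with the knob: its x lies along bar and tongue, at joint 0 the feeder's +x
- lid_angle (a joint): opening angle of the lid: 0 shut (level), grows as its front edge rises, 0.785 is 45 degrees, stop at 1.5. A spring and its weight pull it shut from every angle (straight up at the handle: about 4 N near shut, 8 N at 45 degrees, to hold it)
- lid_hinge (a point): fixed middle of the hinge line, 106 mm above the table; the hinge axis is the feeder's y. The lid is a blue frame with a clear pane, 280 mm wide (y), 12 thick, its mid-plane through the hinge line; shut, it reaches 185 mm from the hinge line towards the feeder's -x
- lid: the lid with its handle, a black round bar 12 mm thick, 90 long along y, on two sloping steel legs at its ends, fixed to the lid's front edge. Origin at the middle of the hinge line; the axes turn with the lid and equal the feeder's when it is shut
- handle_mid (a point): middle of the handle bar: 215 mm from the hinge line along the lid (the lid's -x) and 35 mm above the lid's mid-plane; when shut 141 mm above the table and 30 mm in front of the lid's edge. The bar can be pinched from above across its thickness, and turns between the fingers as the lid swings
- bottle_a: loose oil bottle of green glass with white cap, cone-shaped, 68 mm across the foot, 184 mm tall, origin under its centre; a bystander
- bottle_b: loose oil bottle of amber glass, same shape and size as bottle_a, origin under its centre; a bystander
- jar: loose amber jar, 64 mm across, 90 mm tall, origin under its centre; a bystander
- chuck: loose steel capping chuck, stepped round piece 52 mm across, 50 mm tall, origin under its centre; a bystander
- wrench: loose steel wrench lying flat along its x axis, 180 mm long; a bystander
- cap_tray: loose grey plastic tray, 120 x 90 x 40 mm, three white caps in it, origin under its centre; a bystander

How it is judged:
On the way, in this order (a step that is already met when the one before it is completed fails the run):
1. the latch knob has clicked past its detent while the lid is still shut (value of joint knob above 1.08 rad and value of joint lid_angle below 0.1 rad), for 0.2 s.
2. the lid has been lifted clear, the fingers on it (value of joint lid_angle above 0.3 rad and contact force between the fingers and lid above 1 N), for 0.1 s.
At the end, for the whole second after the job is handed in: The lid stands open between 39 and 51 degrees (0.68 to 0.89 rad) and still (under 0.05 rad/s), the fingers bear on it with more than 1.5 N, the latch knob is past its click (above 1.08 rad) (value of joint lid_angle between 0.68 and 0.89 rad and velocity of joint lid_angle between -0.05 and 0.05 rad/s and contact force between the fingers and lid above 1.5 N and value of joint knob above 1.08 rad); the arm keeps its last pose, push and grip.
It fails at once if a bottle, jar, tool or other loose thing was moved by more than 25 mm (distance of any of bottle_a, bottle_b, jar, chuck, wrench, cap_tray from where it was at the start of the episode above 0.025 m).
It also fails if it takes over 54 s, if anything falls off the work surface, if the arm or the gripper's body presses on something with over 40 N, if the wrist force passes 120 N, or if a joint passes its speed limit or range.

## Working session

There is one attempt and no reset: what is moved stays moved. The work goes in short steps, Python scripts to look and compute and a tool call to move; the robot and the scene stay as the last step left them, time stands still between calls to the robot, and variables do not carry over. Pictures are saved under pics/ and viewed, at most 10 in all, crops included, and the job is handed in when it is done.

Besides the shell and the picture viewer there is one more tool, called after "Request:" as name(argument=value, ...), one argument or row to a line, values as JSON. carry_out: Moves the arm, as the interface text tells. Its arguments: {"type":"object","properties":{"moves":{"type":"array","items":{"type":"array","items":{"type":"number"}}},"newtons":{"type":"number"}},"required":["moves"]}

```bash
mkdir -p pics
python3 - <<'E'
from bench import read_state, imaging
import cv2
for n in("scene","top"):
    cv2.imwrite(f"pics/{n}0.png",imaging.grab_frame(n)[:,:,::-1])
    p=imaging.camera_params(n);print(n,p)
print(read_state())
E
```

```text
scene {'fx': 347.4683528775857, 'fy': 347.4683528775857, 'cx': 260.95256030465407, 'cy': 189.4435651199109, 'k1': 0.020520858196269743, 'R': array([[-0.60715183,  0.79458462, -0.00139079],
       [ 0.66806461,  0.50952716, -0.54228383],
       [-0.43018175, -0.33017776, -0.84019421]]), 't': array([ 0.3294784 , -0.31736772,  1.36028058])}
top {'fx': 435.3294209241493, 'fy': 435.3294209241493, 'cx': 256.11906222439484, 'cy': 193.8483383060945, 'k1': -0.0063993005834832245, 'R': array([[ 0.00906903, -0.99992562, -0.00815492],
       [-0.98581502, -0.00757366, -0.16766451],
       [ 0.16759028,  0.0095598 , -0.98581038]]), 't': array([0.00646977, 0.55814409, 1.20390145])}
{'t': 0.1, 'joints': array([-1.22521946e+00,  2.17672168e-01,  1.61478331e+00,  3.97699247e-05,
        1.31132090e+00, -1.12179793e-01]), 'joint_velocities': array([ 0.00014934, -0.00242306, -0.00428893,  0.00019147,  0.00107069,
        0.00260464]), 'effort': array([-4.18340433e-04, -3.98074651e+01, -3.04970062e+01, -1.63981458e-04,
        4.19731092e-03,  9.53562306e-06]), 'tool_pos': array([ 0.27600004, -0.55993254,  0.23009789]), 'tcp_rot': array([ 9.73922080e-01,  2.26880121e-01, -1.08046174e-04, -1.08666879e-03]), 'contact_force': array([-1.16816358, -0.86349857,  0.8376244 ]), 'wrist_torque': array([ 0.02082612, -0.00664954, -0.01077585]), 'gripper_force': 0.0, 'grip_width': 1.000254593025439}
```

View pics/scene0.png

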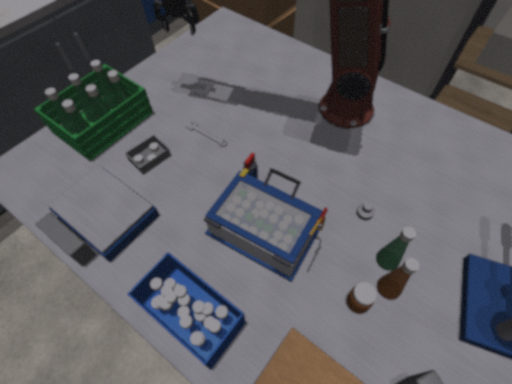

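View pics/top0.png

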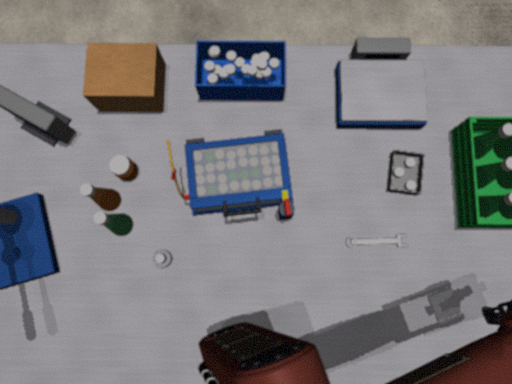

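The scene view has the feeder around (265,225), with the knob at about (250,162) and the handle at (283,180). In the top view the knob is at about (286,203), the handle at (241,214) and the arc at about (175,170). I'll enlarge both to read them more closely.

Run:
```python
import cv2,numpy as np
def crop(f,x,y,w,h,s):
    c=cv2.resize(cv2.imread(f)[y:y+h,x:x+w],None,fx=s,fy=s,interpolation=cv2.INTER_CUBIC)
    for u in range(x-x%10+10,x+w,10):
        cv2.line(c,((u-x)*s,0),((u-x)*s,12 if u%50 else 25),(0,255,0),1)
        if u%20==0: cv2.putText(c,str(u),((u-x)*s-10,24),0,.35,(0,255,0),1)
    for v in range(y-y%10+10,y+h,10):
        cv2.line(c,(0,(v-y)*s),(12,(v-y)*s),(0,255,0),1)
        cv2.putText(c,str(v),(12,(v-y)*s+4),0,.35,(0,255,0),1)
    return c
cv2.imwrite("pics/s1.png",crop("pics/scene0.png",200,145,133,100,6))
cv2.imwrite("pics/t1.png",crop("pics/top0.png",163,130,133,100,6))
```

```text
(no output)
```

View pics/s1.png

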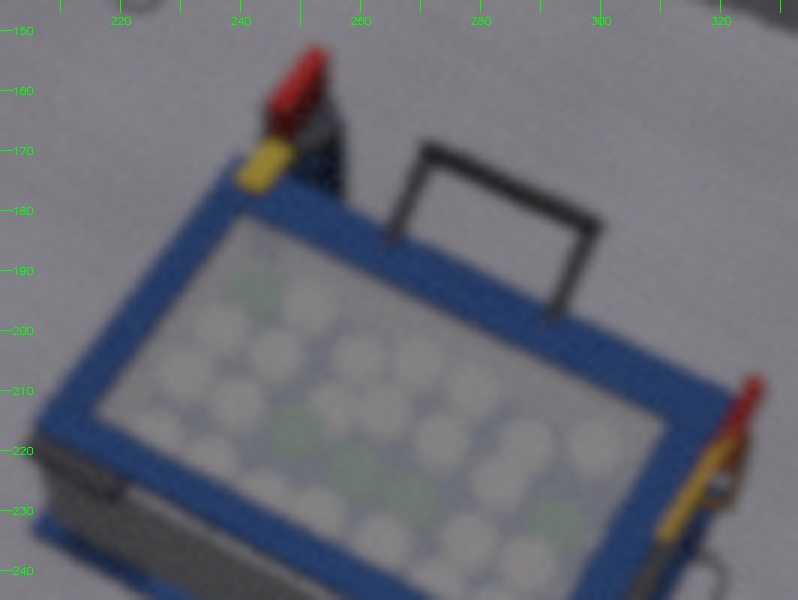

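View pics/t1.png

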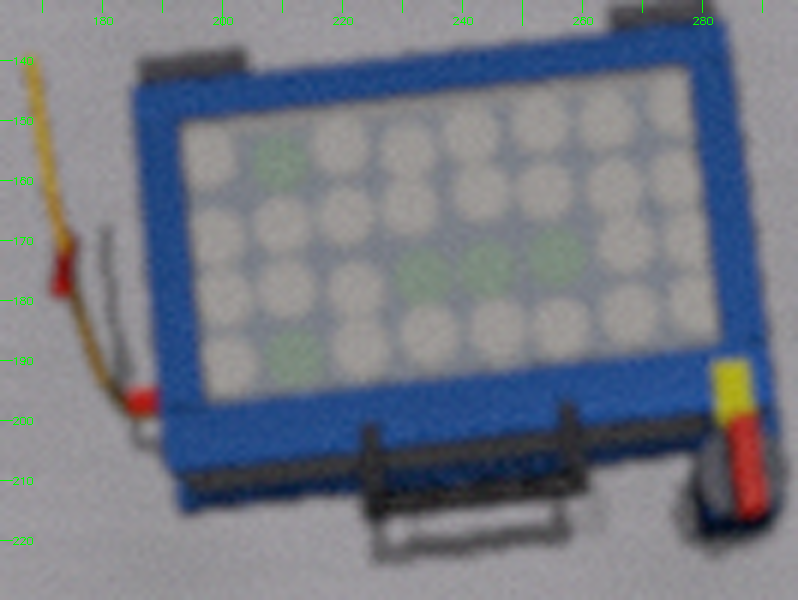

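The scene crop shows the knob bar top running from (253,153.5) to (247,161), and the handle bar ends at (271,170.5) and (300,182.5). In the top crop the knob bar runs from (285.5,200) to (289,215), the handle bar ends are near (225,213.5) and (260,211), and the 45° peg is at (174,174). Next I triangulate these.

```bash
cat > h.py <<'E'
import numpy as np,cv2
from bench import read_state, imaging
from scipy.optimize import least_squares
C={n:imaging.camera_params(n) for n in("scene","top")}
def proj(n,X):
    c=C[n];K=np.array([[c["fx"],0,c["cx"]],[0,c["fy"],c["cy"]],[0,0,1.]])
    return cv2.projectPoints(np.atleast_2d(X).astype(float),cv2.Rodrigues(c["R"])[0],c["t"],K,np.array([c["k1"],0,0,0.]))[0][:,0]
def tri(a,b):
    f=lambda X:np.r_[proj("scene",X)[0]-a,proj("top",X)[0]-b]
    r=least_squares(f,[.5,0,.1],x_scale=.1);return r.x,np.sqrt((r.fun**2).mean())
E
cat > fit.py <<'E'
from h import *
P={"hL":((300,182.5),(225,213.5)),"hR":((271,170.5),(260,211)),"kn":((253,153.5),(289,215)),"kf":((247,161.),(285.5,200)),"lidBR":((206.5,216),(283.5,134.))}
for k,v in P.items():print(k,*[np.round(q,4) for q in tri(*v)])
hx=.09
M={"hL":(hx-.215,.045,.141),"hR":(hx-.215,-.045,.141),"kn":(-.147,-.12,.152),"kf":(-.103,-.12,.152)}
def W(p,q):
    c,s=np.cos(p[2]),np.sin(p[2]);return np.array([p[0]+c*q[0]-s*q[1],p[1]+s*q[0]+c*q[1],q[2]])
def res(p):
    return np.concatenate([np.r_[proj("scene",W(p,q))[0]-P[k][0],proj("top",W(p,q))[0]-P[k][1]] for k,q in M.items()])
r=least_squares(res,[.5,0,0],x_scale=.1);p=r.x
print(p,np.round(r.fun.reshape(-1,4),1))
for n,q in dict(knob_grip=(-.125,-.12,.142),handle=(hx-.215,0,.141),hinge=(hx,0,.106),peg=(hx-.106,.158,.212)).items():
    w=W(p,q);print(n,w.round(4),proj("scene",w)[0].round(1),proj("top",w)[0].round(1))
for q in [(hx,-.14,.112),(hx,.14,.112),(hx-.185,.14,.112),(hx-.185,-.14,.112)]:
    w=W(p,q);print("lid",w.round(3),proj("scene",w)[0].round(1),proj("top",w)[0].round(1))
E
python3 fit.py
```

```text
hL [0.4873 0.0946 0.1418] 0.9081
hR [0.4968 0.0008 0.132 ] 0.3805
kn [ 0.4854 -0.0757  0.1434] 0.3197
kf [ 0.5241 -0.0666  0.1531] 0.1284
lidBR [ 0.7184 -0.0628  0.1026] 0.5941
[0.61635267 0.06258698 0.11257164] [[-1.7 -0.3 -0.6  0.7]
 [ 0.3 -1.3 -1.6 -0.3]
 [ 0.5 -1.8 -1.1  0.5]
 [-1.3  0.7  0.4 -1.1]]
knob_grip [ 0.5056 -0.0707  0.142 ] [249.7 158.7] [286.7 207.7]
handle [0.4921 0.0485 0.141 ] [284.6 175.6] [241.4 212.4]
hinge [0.7058 0.0727 0.106 ] [245.7 238.7] [234.4 138.1]
peg [0.5827 0.2178 0.212 ] [321.  216.9] [173.5 172.6]
lid [ 0.722 -0.066  0.112] [203.5 214.4] [284.3 132.4]
lid [0.69  0.212 0.112] [291.4 263.2] [184.3 142.6]
lid [0.506 0.191 0.112] [322.3 209.7] [189.4 208.2]
lid [ 0.538 -0.087  0.112] [239.3 168.8] [292.  197.5]
```

The pose fit is consistent: feeder yaw is about 0.11, the knob is near (0.506, -0.071) and the handle near (0.492, 0.049). I'll approach with the half-turned wrist, so that j6 has room for the clockwise turn.

Request:
carry_out(
  moves=[
    [0.03, -0.024, 0, 0, 0, 0, 1],
    [0.03, -0.024, 0, 0, 0, 0, 1],
    [0.03, -0.024, 0, 0, 0, 0, 1],
    [0.03, -0.024, 0, 0, 0, 0, 1],
    [0.03, -0.024, 0, 0, 0, 0, 1],
    [0.03, -0.024, 0, 0, 0, 0, 1],
    [0.03, -0.024, 0, 0, 0, 0, 1],
    [0.03, -0.024, 0, 0, 0, 0, 1],
    [0.03, -0.024, 0, 0, 0, 0, 1],
    [0.03, -0.024, 0, 0, 0, 0, 1],
    [0.03, -0.024, 0, 0, 0, 0, 1],
    [0.03, -0.024, 0, 0, 0, 0, 1],
  ],
)

```text
t: 1.1
tool_pos: [0.472, -0.1412, 0.231]
tcp_rot: [0.974, 0.227, -0.0, -0.0]
contact_force: [0.4, -0.6, -0.1]
grip_width: 1.0
gripper_force: 0.0
```

Request:
carry_out(
  moves=[
    [0.031, -0.0245, 0, 0, 0, 0, 1],
    [0.031, -0.0245, 0, 0, 0, 0, 1],
    [0, 0, 0, 0, 0, -7, 0.6],
    [0, 0, 0, 0, 0, -7, 0.6],
    [0, 0, 0, 0, 0, -7, 0.6],
    [0, 0, 0, 0, 0, -7, 0.6],
    [0, 0, 0, 0, 0, -7, 0.6],
    [0, 0, 0, 0, 0, -7, 0.6],
    [0, 0, 0, 0, 0, -7, 0.6],
    [0, 0, 0, 0, 0, -7, 0.6],
    [0, 0, 0, 0, 0, -7, 0.6],
    [0, 0, 0, 0, 0, -7, 0.6],
  ],
)

```text
t: 2.1
tool_pos: [0.5054, -0.0717, 0.2307]
tcp_rot: [0.665, 0.747, -0.0, -0.001]
contact_force: [-0.1, -0.2, 0.2]
grip_width: 0.597
gripper_force: 0.0
```

Request:
carry_out(
  moves=[
    [0, 0, 0, 0, 0, -7, 0.6],
    [0, 0, 0, 0, 0, -7, 0.6],
    [0, 0, 0, 0, 0, -7, 0.6],
    [0, 0, 0, 0, 0, -7, 0.6],
    [0, 0, 0, 0, 0, -7, 0.6],
    [0, 0, 0, 0, 0, -7, 0.6],
    [0, 0, 0, 0, 0, -7, 0.6],
    [0, 0, 0, 0, 0, -7, 0.6],
    [0, 0, 0, 0, 0, -7, 0.6],
    [0, 0, 0, 0, 0, -7, 0.6],
    [0, 0, 0, 0, 0, 0, 0.6],
    [0, 0, 0, 0, 0, 0, 0.6],
  ],
)

```text
t: 3.1
tool_pos: [0.5055, -0.0717, 0.2308]
tcp_rot: [0.121, 0.993, 0.0, -0.0]
contact_force: [-0.1, 0.2, -0.8]
grip_width: 0.597
gripper_force: 0.0
```

```bash
cat >> h.py <<'E'
from scipy.spatial.transform import Rotation as Ro
def togo(pos,yaw):
    s=read_state();R=Ro.from_quat(s["tcp_rot"]);m=R.as_matrix()
    T=Ro.from_matrix(np.array([[np.cos(yaw),np.sin(yaw),0],[np.sin(yaw),-np.cos(yaw),0],[0,0,-1.]]).T.T)
    print("t",s["t"],"pos",s["tool_pos"].round(4),"yaw",np.arctan2(m[1,0],m[0,0]).round(4),"j",s["joints"].round(2),"F",s["contact_force"].round(1),"Tq",s["wrist_torque"].round(2),"w",round(s["grip_width"],3),s["gripper_force"])
    print("shift tool",(m.T@(np.array(pos)-s["tool_pos"])).round(4),"turn deg",(R.inv()*T).as_rotvec(degrees=True).round(2))
E
python3 -c "
from h import *
togo((.5056,-.0707,.127),.11+np.pi)"
```

```text
t 3.1 pos [ 0.5055 -0.0717  0.2308] yaw 2.8982 j [-0.28 -0.03  1.88  0.    1.29 -1.61] F [-0.1  0.2 -0.8] Tq [-0.03 -0.04  0.01] w 0.597 0.0
shift tool [1.000e-04 1.000e-03 1.038e-01] turn deg [ 1.000e-02 -5.000e-02 -2.025e+01]
```

Request:
carry_out(
  moves=[
    [0, 0.001, 0.01, 0, 0, -6.75, 0.6],
    [0, 0, 0.02, 0, 0, -6.75, 0.6],
    [0, 0, 0.02, 0, 0, -6.75, 0.6],
    [0, 0, 0.006, 0, 0, 0, 0.6],
    [0, 0, 0, 0, 0, 0, 0.6],
  ],
)

```text
t: 3.52
tool_pos: [0.5041, -0.0703, 0.1729]
tcp_rot: [-0.054, 0.999, 0.001, -0.003]
contact_force: [-0.9, 0.1, 0.0]
grip_width: 0.599
gripper_force: 0.0
```

Run:
```python
from h import *
a=imaging.grab_frame("scene")[120:220,200:300,::-1];b=imaging.grab_frame("top")[160:260,230:330,::-1]
cv2.imwrite("pics/k1.png",cv2.resize(np.hstack([a,b]),None,fx=4,fy=4,interpolation=2))
togo((.5056,-.0707,.127),.11+np.pi)
```

```text
t 3.6167 pos [ 0.5063 -0.0709  0.1757] yaw -3.0319 j [-0.28  0.03  1.93  0.    1.18 -1.96] F [0.1 0.6 0.6] Tq [ 0.02 -0.01 -0.02] w 0.597 0.0
shift tool [0.0007 0.0003 0.0487] turn deg [-0.    0.01 -0.01]
```

View pics/k1.png

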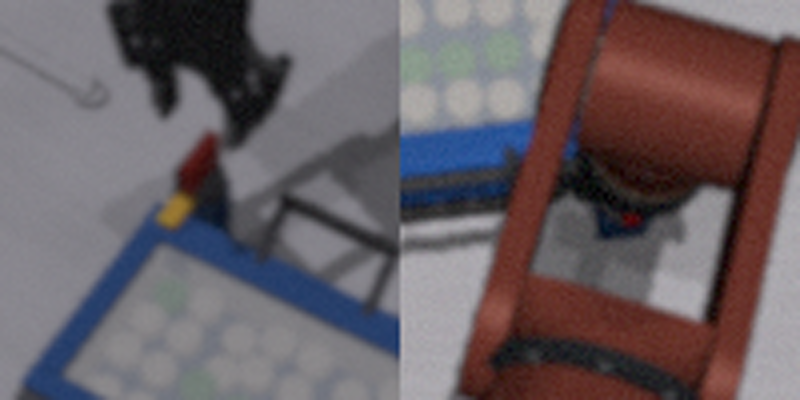

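The left half (scene) shows the open fingertips at about (241,146) and (259,155). Their midpoint, (250,150.5), lies straight above the knob bar at about (250,158), so I descend and close.

Request:
carry_out(
  moves=[
    [0, 0, 0.016, 0, 0, 0, 0.6],
    [0, 0, 0.016, 0, 0, 0, 0.6],
    [0, 0, 0.016, 0, 0, 0, 0.6],
    [0, 0, 0, 0, 0, 0, 0.6],
    [0, 0, 0, 0, 0, 0, 0],
    [0, 0, 0, 0, 0, 0, 0],
    [0, 0, 0, 0, 0, 0, 0],
    [0, 0, 0, 0, 0, 0, 0],
    [0, 0, 0, 0, 0, 0, 0],
  ],
  newtons=40,
)

```text
t: 4.37
tool_pos: [0.5076, -0.0716, 0.1293]
tcp_rot: [-0.056, 0.998, -0.001, 0.002]
contact_force: [-1.3, -1.2, 4.8]
grip_width: 0.134
gripper_force: 42.4
```

```bash
python3 -c "
from h import *
togo((.5056,-.0707,.127),.11+np.pi)"
```

```text
t 4.3667 pos [ 0.5076 -0.0716  0.1293] yaw -3.0286 j [-0.28  0.09  1.96 -0.    1.08 -1.96] F [-1.3 -1.2  4.8] Tq [-0.1   0.06  0.01] w 0.134 42.40685284137726
shift tool [0.0019 0.0011 0.0023] turn deg [-0.11  0.18  0.17]
```

The knob is gripped (opening 0.134, about 11.4 mm). Turning it clockwise now.

Request:
carry_out(
  moves=[
    [0, 0, -0.0015, 0, 0, 3, 0],
    [0, 0, 0, 0, 0, 6, 0],
    [0, 0, 0, 0, 0, 6, 0],
    [0, 0, 0, 0, 0, 6, 0],
    [0, 0, 0, 0, 0, 6, 0],
    [0, 0, 0, 0, 0, 6, 0],
    [0, 0, 0, 0, 0, 6, 0],
    [0, 0, 0, 0, 0, 6, 0],
    [0, 0, 0, 0, 0, 6, 0],
    [0, 0, 0, 0, 0, 6, 0],
    [0, 0, 0, 0, 0, 6, 0],
    [0, 0, 0, 0, 0, 0, 0],
  ],
)

```text
t: 5.37
tool_pos: [0.5076, -0.0713, 0.1294]
tcp_rot: [0.475, 0.88, 0.001, 0.002]
contact_force: [4.7, -2.0, -1.5]
grip_width: 0.129
gripper_force: 41.4
```

Request:
carry_out(
  moves=[
    [0, 0, 0, 0, 0, 5, 0],
    [0, 0, 0, 0, 0, 3, 0],
    [0, 0, 0, 0, 0, 0, 0],
    [0, 0, 0, 0, 0, 0, 0],
  ],
)

```text
t: 5.7
tool_pos: [0.5076, -0.0713, 0.1294]
tcp_rot: [0.532, 0.846, 0.001, 0.002]
contact_force: [5.6, -2.4, -2.8]
grip_width: 0.126
gripper_force: 41.3
```

```bash
python3 -c "
from h import *
togo((.5056,-.0707,.127),.11+np.pi-1.22)"
```

```text
t 5.7 pos [ 0.5076 -0.0713  0.1294] yaw 2.0185 j [-0.28  0.09  1.96  0.    1.08 -0.72] F [ 5.6 -2.4 -2.8] Tq [-0.32 -0.85 -0.09] w 0.126 41.3178813457489
shift tool [ 0.0014 -0.0016  0.0024] turn deg [ 0.17  0.15 -0.75]
```

Request:
carry_out(
  moves=[
    [0, 0, 0, 0, 0, 0, 0.6],
    [0, 0, 0, 0, 0, 0, 0.6],
    [0, 0, 0, 0, 0, 0, 0.6],
    [0, 0, 0, 0, 0, 0, 0.6],
    [0, 0, -0.02, 0, 0, 0, 0.6],
    [0, 0, -0.03, 0, 0, 0, 0.6],
    [0, 0, -0.03, 0, 0, 0, 0.6],
    [0, 0, 0, 0, 0, 0, 0.6],
  ],
)

```text
t: 6.37
tool_pos: [0.51, -0.0718, 0.2157]
tcp_rot: [0.533, 0.846, 0.002, 0.005]
contact_force: [1.3, -0.0, 0.7]
grip_width: 0.601
gripper_force: 0.0
```

Run:
```python
from h import *
a=imaging.grab_frame("scene")[120:220,200:333,::-1]
cv2.imwrite("pics/k2.png",cv2.resize(a,None,fx=6,fy=6,interpolation=2))
togo((.494,.048,.21),.11+np.pi/2)
```

```text
t 6.4167 pos [ 0.5088 -0.0715  0.2131] yaw 2.0162 j [-0.28 -0.01  1.9   0.    1.25 -0.72] F [-0.7  0.7 -0.3] Tq [-0.03 -0.04  0.01] w 0.605 0.0
shift tool [0.1142 0.0381 0.0028] turn deg [ 0.4   0.24 19.22]
```

View pics/k2.png

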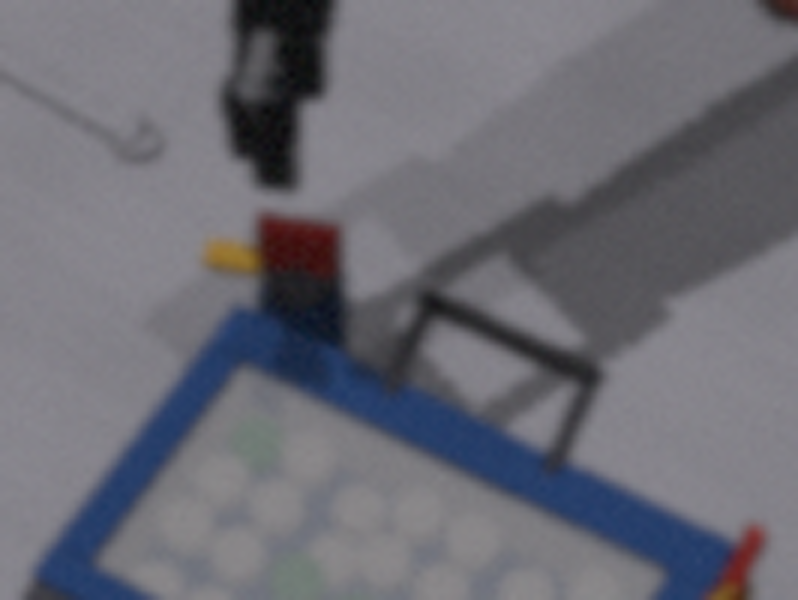

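The picture shows the yellow tongue swung well off the lid, with its tip near (234.5,162); the lid is still shut. I'll check that against the model angle while moving to the handle.

Request:
carry_out(
  moves=[
    [0.0285, 0.0095, 0, 0, 0, 0, 0.6],
    [0.0285, 0.0095, 0, 0, 0, 0, 0.6],
    [0.0285, 0.0095, 0, 0, 0, 0, 0.6],
    [0.0285, 0.0095, 0, 0, 0, 0, 0.6],
    [0, 0, 0, 0, 0, 6.4, 0.6],
    [0, 0, 0, 0, 0, 6.4, 0.6],
    [0, 0, 0, 0, 0, 6.4, 0.6],
    [0, 0, 0, 0, 0, 0, 0.6],
    [0, 0, 0, 0, 0, 0, 0.6],
  ],
)

```text
t: 7.17
tool_pos: [0.4904, 0.0485, 0.2076]
tcp_rot: [0.666, 0.746, -0.001, -0.001]
contact_force: [-0.2, 0.3, -0.1]
grip_width: 0.602
gripper_force: 0.0
```

Run:
```python
from h import *
for q in (.5,.85,1.1,1.2,1.3):
    a=.11-q; print(q,proj("scene",[.5076+.05*np.cos(a),-.0713+.05*np.sin(a),.120])[0].round(1))
a=imaging.grab_frame("scene")[130:200,240:333,::-1]
cv2.imwrite("pics/k3.png",cv2.resize(a,None,fx=7,fy=7,interpolation=2))
togo((.494,.048,.125),.11+np.pi/2)
p=read_state()["tool_pos"];print(proj("scene",p))
```

```text
0.5 [234.9 170.1]
0.85 [233.2 165.8]
1.1 [233.1 162.5]
1.2 [233.4 161.2]
1.3 [233.8 160. ]
t 7.2167 pos [0.4906 0.0484 0.2079] yaw 1.6832 j [-0.04 -0.04  1.94  0.    1.25 -0.16] F [-0.1  0.3 -1.1] Tq [-0.   -0.03 -0.04] w 0.597 0.0
shift tool [-0.0008  0.0035  0.0829] turn deg [-0.11 -0.02  0.14]
[[286.24385301 161.28781401]]
```

View pics/k3.png

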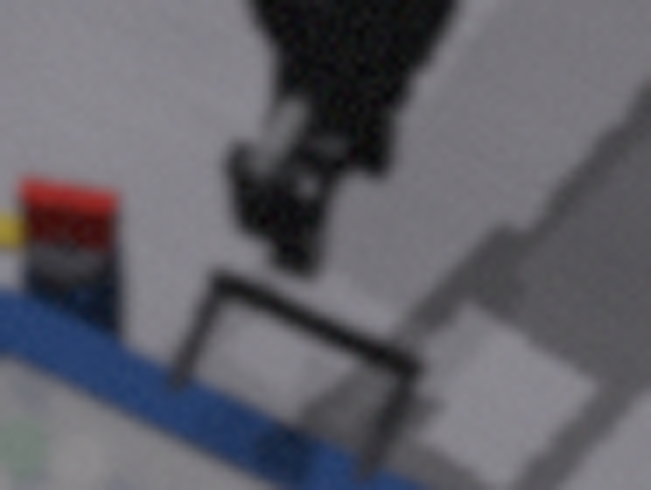

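The tongue tip matches a knob angle of 1.1–1.3, past the click. The handle's middle is at (285.6,175.7), matching the model, so I descend and grip.

Request:
carry_out(
  moves=[
    [0, 0.0025, 0.02, 0, 0, 0, 0.6],
    [0, 0, 0.025, 0, 0, 0, 0.6],
    [0, 0, 0.025, 0, 0, 0, 0.6],
    [0, 0, 0.014, 0, 0, 0, 0.6],
    [0, 0, 0, 0, 0, 0, 0.6],
    [0, 0, 0, 0, 0, 0, 0],
    [0, 0, 0, 0, 0, 0, 0],
    [0, 0, 0, 0, 0, 0, 0],
    [0, 0, 0, 0, 0, 0, 0],
    [0, 0, 0, 0, 0, 0, 0],
  ],
  newtons=40,
)

```text
t: 8.05
tool_pos: [0.4927, 0.0483, 0.1259]
tcp_rot: [0.667, 0.745, -0.001, -0.001]
contact_force: [-5.7, -1.3, 3.7]
grip_width: 0.121
gripper_force: 38.9
```

```bash
python3 -c "
from h import *
togo((.493,.048,.122),.11+np.pi/2)
r=np.hypot(.215,.035);b=np.arctan2(.035,.215)
q=np.linspace(0,.785,13)
X=np.c_[.215-r*np.cos(q+b),r*np.sin(q+b)-.035];print(X.round(4).tolist());print(np.diff(X,axis=0).round(4).tolist())"
```

```text
t 8.05 pos [0.4927 0.0483 0.1259] yaw 1.6818 j [-0.04  0.06  2.   -0.    1.08 -0.15] F [-5.7 -1.3  3.7] Tq [-0.21  0.87  0.18] w 0.121 38.94038379192352
shift tool [-0.0003  0.0003  0.0039] turn deg [-0.19  0.04  0.05]
[[0.0, 0.0], [0.0027, 0.014], [0.0064, 0.0277], [0.011, 0.0413], [0.0164, 0.0544], [0.0226, 0.0672], [0.0297, 0.0796], [0.0376, 0.0914], [0.0463, 0.1028], [0.0556, 0.1135], [0.0657, 0.1236], [0.0764, 0.133], [0.0877, 0.1417]]
[[0.0027, 0.014], [0.0037, 0.0138], [0.0045, 0.0135], [0.0054, 0.0132], [0.0063, 0.0128], [0.0071, 0.0124], [0.0079, 0.0119], [0.0086, 0.0113], [0.0094, 0.0107], [0.01, 0.0101], [0.0107, 0.0094], [0.0113, 0.0087]]
```

The handle is gripped. Now I lift along the arc: feeder +x is tool +y, and up is tool −z.

Request:
carry_out(
  moves=[
    [0, 0.0013, -0.007, 0, 0, 0, 0],
    [0, 0.0014, -0.007, 0, 0, 0, 0],
    [0, 0.0018, -0.0069, 0, 0, 0, 0],
    [0, 0.0019, -0.0069, 0, 0, 0, 0],
    [0, 0.0022, -0.0068, 0, 0, 0, 0],
    [0, 0.0023, -0.0067, 0, 0, 0, 0],
    [0, 0.0027, -0.0066, 0, 0, 0, 0],
    [0, 0.0027, -0.0066, 0, 0, 0, 0],
    [0, 0.0031, -0.0064, 0, 0, 0, 0],
    [0, 0.0032, -0.0064, 0, 0, 0, 0],
    [0, 0.0035, -0.0062, 0, 0, 0, 0],
    [0, 0.0036, -0.0062, 0, 0, 0, 0],
  ],
)

```text
t: 9.05
tool_pos: [0.5196, 0.0516, 0.2043]
tcp_rot: [0.667, 0.745, -0.004, -0.004]
contact_force: [-10.4, -2.6, -1.2]
grip_width: 0.116
gripper_force: 38.9
```

Request:
carry_out(
  moves=[
    [0, 0.003, -0.006, 0, 0, 0, 0],
    [0, 0.0035, -0.0059, 0, 0, 0, 0],
    [0, 0.0042, -0.0057, 0, 0, 0, 0],
    [0, 0.0044, -0.0056, 0, 0, 0, 0],
    [0, 0.0047, -0.0054, 0, 0, 0, 0],
    [0, 0.0047, -0.0053, 0, 0, 0, 0],
    [0, 0.005, -0.0051, 0, 0, 0, 0],
    [0, 0.005, -0.005, 0, 0, 0, 0],
    [0, 0.0053, -0.0047, 0, 0, 0, 0],
    [0, 0.0054, -0.0047, 0, 0, 0, 0],
    [0, 0.0056, -0.0044, 0, 0, 0, 0],
    [0, 0, 0, 0, 0, 0, 0],
  ],
)

```text
t: 10.05
tool_pos: [0.5718, 0.0581, 0.2668]
tcp_rot: [0.667, 0.745, -0.002, -0.002]
contact_force: [-14.9, -0.8, 11.5]
grip_width: 0.122
gripper_force: 39.6
```

Run:
```python
from h import *
a=imaging.grab_frame("scene")[140:230,240:360,::-1];b=imaging.grab_frame("top")[120:240,150:270,::-1]
a=cv2.resize(a,(533,400),interpolation=2);b=cv2.resize(b,(400,400),interpolation=2)
cv2.imwrite("pics/l1.png",cv2.resize(np.hstack([a,b]),(793,340)))
togo((.493+.0872,.048+.0096,.122+.1417),.11+np.pi/2)
```

```text
t 10.15 pos [0.5712 0.058  0.2663] yaw 1.6812 j [-0.02  0.09  1.69  0.    1.37 -0.13] F [-15.2  -0.4  10.3] Tq [-0.11  2.62  0.11] w 0.121 39.568727016448975
shift tool [-0.0014  0.0089  0.0025] turn deg [-0.37 -0.07  0.02]
```

View pics/l1.png

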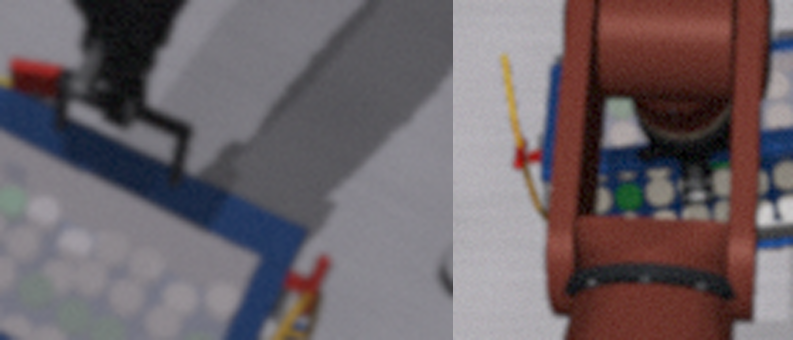

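The lid is up, and in the top view its red pointer at about (533,157) stands level with the peg at (521,157). My estimate is about 0.76 rad. I'll raise slightly to ease the inward push, settle and check.

Request:
carry_out(
  moves=[
    [0, 0, -0.0015, 0, 0, 0, 0],
    [0, 0.001, -0.0015, 0, 0, 0, 0],
    [0, 0, 0, 0, 0, 0, 0],
    [0, 0, 0, 0, 0, 0, 0],
    [0, 0, 0, 0, 0, 0, 0],
    [0, 0, 0, 0, 0, 0, 0],
    [0, 0, 0, 0, 0, 0, 0],
    [0, 0, 0, 0, 0, 0, 0],
    [0, 0, 0, 0, 0, 0, 0],
    [0, 0, 0, 0, 0, 0, 0],
  ],
)

```text
t: 10.98
tool_pos: [0.5726, 0.0582, 0.2676]
tcp_rot: [0.667, 0.745, -0.001, -0.002]
contact_force: [-9.8, -0.2, 4.4]
grip_width: 0.118
gripper_force: 39.3
```

Run:
```python
from h import *
a=imaging.grab_frame("scene")[150:230,200:345,::-1];b=imaging.grab_frame("top")[140:220,150:230,::-1]
cv2.imwrite("pics/l2.png",cv2.resize(np.hstack([a,b]),None,fx=3.5,fy=3.5,interpolation=2))
togo((.493+.0872,.048+.0096,.122+.1417),.11+np.pi/2)
print(abs(read_state()["joint_velocities"]).max())
d=.492+.002
for q in (.68,.785,.89):
    x=.215-.2178*np.cos(q+.1614);print(q,x.round(4),(.2178*np.sin(q+.1614)-.035).round(4))
```

```text
t 11.0833 pos [0.5727 0.0582 0.2676] yaw 1.6811 j [-0.02  0.09  1.69  0.    1.37 -0.13] F [-11.2   0.1   4.8] Tq [-0.03  1.86  0.11] w 0.12 39.27567958831787
shift tool [-0.0015  0.0075  0.0038] turn deg [-0.29 -0.09  0.01]
0.0017492877943239527
0.68 0.0699 0.1274
0.785 0.0877 0.1417
0.89 0.1069 0.1541
```

View pics/l2.png

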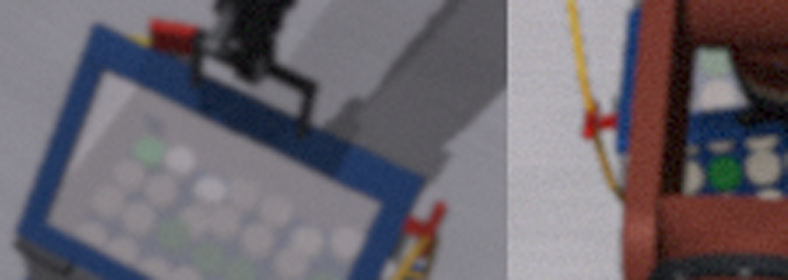

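In both views the pointer touches the peg, the knob is still turned clear of the lid, and the arm is at rest. Handing in.

```bash
python3 -c "
from bench import job
print(job.finish_job())"
```

```text
the job is handed in; nothing more can be done
None
```

The job is handed in, with no verdict returned: the knob is turned past its click, and the gripper is holding the lid still at about 45° (I estimate 0.77 rad), pointer at the peg; I touched nothing loose.

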